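# Shorten the bulb-changer pole by one hole

## Task

Shorten the telescopic bulb-changer pole on the shelf by one hole: press its spring button down flush and keep it down while you push the collar of the outer sleeve towards the changer head, so that the sleeve slides over the button, then push on until the button springs up in the next hole. The pole stays in its clips; leave the other things on the shelf where they are, and finish clear of everything.

Things in the scene. Friction and masses are not known exactly. Their poses are not given: they have to be found in the camera images.
- rack: Fixed wooden batten with two steel clips and a saddle that carry the pole. Origin on the shelf's top straight below the spring button; z up. Its y axis runs level along the pole: changer head towards -y (prongs end 345 mm from the button), rubber grip and end cap towards +y (to 292 mm). Pole axis 50 mm above the origin. The clips lie 124 to 196 mm towards the head, 73 mm high.
- button_top (a point): Middle of the top of the spring button, an oblong steel button with rounded top and ends, 12 mm wide and 22 mm long along the pole, that stands up out of the first hole (16 x 26 mm) of the aluminium sleeve (outer diameter 32 mm). Released, its top is 73 mm above the shelf, 7 mm proud of the sleeve's crown; the point moves down with it. Pressing needs 3 N at first, about 6 N when flush.
- button (a joint): How far the button is pressed, m: 0 = up, 0.007 = flush with the sleeve's crown, 0.009 = under the 2 mm tube wall. Up, or pressed less than 5 mm, it locks the sleeve; pressed flush, the edge of the hole rides over its rounded end (under 10 N along the pole) and after about 10 mm of sliding the tube wall keeps it down by itself. It springs up when a hole comes over it.
- collar_face (a point): On the sleeve's crown (66 mm above the shelf) at the foot of the flat rear face of the black collar, which is part of the sleeve: 48 mm in diameter (an 8 mm step above the crown, top 74 mm above the shelf), 28 mm long. The face looks to +y of the rack, 18 mm from the button's middle at the start; pushing it to -y of the rack slides the sleeve towards the head. Moves with the sleeve.
- sleeve (a joint): Travel of the outer sleeve along the pole towards the changer head, m: 0 = button in the first hole (start), 0.060 = button in the next hole, where it springs up and locks the sleeve again. About 2 mm of play either way in a hole, end stop at 0.072; sliding friction about 2.5 N.
- next_hole (a point): Centre of the next hole in the sleeve, on its crown, 60 mm behind the first one (towards the rubber grip); a dark oblong of 16 x 26 mm. Moves with the sleeve. A third hole lies 60 mm further on.
- pole (a joint): Height by which the pole has been lifted out of its two spring clips, m: 0 = lying in the clips (start); the clips let go at about 30 N.
- shelf: Fixed narrow beech board 280 x 840 mm on bearers, its long side along its y axis; origin under its centre on the bench, its top 50 mm above the bench. All the things below stand on it.
- caddy: Green plastic caddy with lid clipped shut, 112 x 226 mm, 122 mm high, black carry handle up to 185 mm; origin under its centre, long side along its y. Bystander.
- globe_a: Frosted globe, 60 mm, standing cap down in an open 64 x 64 x 46 mm carton, 90 mm high in all; origin under its centre. Bystander.
- globe_b: A second frosted globe in a carton, same as globe_a. Bystander.
- suction_head: Spare rubber suction head for the pole, 68 mm wide at the foot, 72 mm high, standing on its cup; origin under its centre. Bystander.
- screwdriver: Stainless screwdriver 190 mm long, 26 mm thick, lying; origin under its middle, blade towards its x. Bystander.
- fuse: Round white ceramic fuse, 22 mm in diameter, 50 mm high, standing upright; origin under its centre. Bystander.
- tape_measure: Black tape measure 36 x 68 x 62 mm, standing; origin under its centre. Bystander.

How it is judged:
By the outcome, as a careful person would: the job done as asked, in the order asked, and still so for the second after the job is handed in, with the robot touching nothing.
It also fails if it takes over 32 s, if anything falls off the work surface, if the arm or the gripper's body presses on something with over 40 N, if the wrist force passes 120 N, or if a joint passes its speed limit or range.

## Robot

A 6-joint arm with a two-finger parallel gripper is mounted at the origin on the work surface. World frame = base frame: x ahead of the robot, y to its left, z up, the work surface at z = 0. Lengths are in m, angles in rad, forces in N, time in s.
With the tool pointing down it reaches from about 0.4 to 0.825 m from the base axis. Payload 7 kg.
Tool frame: the origin (TCP) lies midway between the tips of the shut fingers; the grasp point (between the pads) lies bot.tcp_to_grasp behind it (bot.tcp_to_grasp is the distance from the TCP to the grasp point, in m); z points along the fingers, y is the direction in which the jaws open and shut (so a half turn about z gives the same grasp; the last joint's range is limited). The gripper opens to 85 mm and grips with 20 to 120 N. Pads are 22 mm wide; open, the fingers measure 114 mm over their backs; the gripper's body (76 mm by 85 mm) begins 54 mm behind the grasp point. The pads swing forward as they close: fully open they stand 13 mm farther back than shut.
Start: joints at [1.501, 0.359, 0.012, 0, -1.224, -0.288], TCP at [0.236, 0.632, 0.231] pointing down, gripper open.
Joint ranges: [-3.07, 3.07], [-1.43, 2.12], [-1.02, 1.25], [-3.03, 1.67], [-3.05, -0], [-3.03, 3.03]. Speed limits (rad/s): [2.39, 2.39, 3.01, 3.14, 3.14, 3.14].

## Interface

Orientations are given as [roll, pitch, yaw] about the fixed x, y, z axes, in that order (R = Rz(yaw) Ry(pitch) Rx(roll)).
In Python, from rig import bot, vision, models gives the robot as it stands. The module is installed in compiled form; this text tells all that it offers.
- The arm moves only by the shell command python3 -m crank 'ROWS' [OPENING]. ROWS is JSON, a list that holds one entry, the list of rows, each a list of 6 numbers: the shift along the tool's x, y, z in units of 25 mm (1.0 is 25 mm), then the turn, a rotation vector about the tool's x, y, z in units of 5 degrees (1.0 is 5 degrees). A call has exactly 8 rows; each row shifts and turns the commanded pose from where the row before left it, along the tool's axes as they then stand; what a row does not reach is not made up. A row lasts 1/12 s, in which the tool goes at most 41.7 mm and 7.16 degrees, less where a joint would pass 70% of its speed; a pose out of reach is approached as far as the arm can. A call is refused whole if a number of a shift passes 1 or a number of a turn 1, either way. A call with a gripper value outside its range is refused whole. OPENING is the opening, from -1 (shut) to 1 (fully open), set as the call begins (- or left out, the last holds). The fingers move at their own pace and stop on an object; the grip force is fixed at half the most. Time passes only in rows, so rows that do not move let the fingers close, or fill a call up. It gives the time, the measured TCP pose, the force and the opening at its end, in the units of the state.
- bot.get_obs(): the state, without advancing time (a new reading comes with each control period).
- vision.get_image(name): name is "scene" or "side" or "wrist"; returns (picture, depth): 420x560x3 uint8, blue, green, red; 420x560 float32, m along the optical axis (not along the pixel's ray), 0 where there is no reading.
- vision.camera_params(name): a dict with "fovy" (degrees; the focal length in pixels is half the picture's height over the tangent of half this angle, whatever the lens; pixels are square), "cx", "cy" (the principal point, pixels), "eye" and "rotation" of the camera in the world. Camera axes: x right, y up, looking along -z (the intrinsics and any distortion apply to the point x, -y, -z); pixel columns grow to the right and rows downward; lengths in m; the calibration is good to about 2 mm. A picture is of the moment at which its call begins: read the wrist's pose just before it. camera_params takes no time and is no camera call; for the wrist camera it gives the pose at the moment of the call.
- bot.hand_in(): hands the job in, once; it reports no verdict.
Trained networks look in the newest picture that a camera, given by its name, has taken for a name from the list of things; names that differ only in an ending like _2 or _b are one class to them, and where a whole thing is asked for, a point or a joint stands for the part that bears it (a point fixed in the world has none). Each returns a list of dicts, best first, with "p" (0 to 1); they miss things now and then, are a little off and sometimes report something else, mostly with a low value. They report only what shows in the picture. A call takes as long as a camera call.
- models.find_in(query, camera): "position" ([column, row] in pixels, amid what is visible of it).
- models.regions_of(query, camera): "mask" (420x560 bool, what is visible of it) and "position" ([column, row] in pixels, amid what is visible of it).
The state is a dict: "t": time; "joint_positions": joint angles; "dq": joint speeds; "joint_efforts": joint torques, N m; "tcp_pos": TCP position; "ee_rot": TCP orientation; "ft_force": force on the tool from outside, world axes, zero at the start; "torque": the same for the moment, N m; "finger_gap": opening from 0.0 (shut) to 1.0 (fully open).
Only numpy, scipy, OpenCV 4.12 (cv2) and the standard library are available. Lean on these libraries where they do the work, as an engineer would, in place of code of your own. Each camera call takes 0.05 s, during which the arm holds its last target. There are 200 camera calls.

## Working session

There is one attempt and no reset: what is moved stays moved. The work goes in short steps, Python scripts to look and compute and a shell command to move; the robot and the scene stay as the last step left them, time stands still between calls to the robot, and variables do not carry over. Pictures are saved under pics/ and viewed, about 8 in all and at most 12, crops included, and the job is handed in when it is done.

```bash
mkdir -p pics
python3 - <<'E'
from rig import bot,vision,models
import cv2,numpy as np
o=bot.get_obs();print({k:np.round(v,3) for k,v in o.items()},bot.tcp_to_grasp)
ims=[]
for n in("scene","side","wrist"):
    p=vision.camera_params(n);print(n,p)
    im,d=vision.get_image(n);np.savez(f"pics/{n}0.npz",im=im,d=d);cv2.imwrite(f"pics/{n}0.png",im)
    for q in("button_top","collar_face","next_hole"):
        print(n,q,[(np.round(r["position"],1),round(r["p"],2)) for r in models.find_in(q,n)[:3]])
E
```

```text
{'t': np.float64(0.0), 'joint_positions': array([ 1.501,  0.359,  0.011, -0.   , -1.224, -0.288]), 'dq': array([ 0.001, -0.001,  0.002, -0.001,  0.   ,  0.001]), 'joint_efforts': array([ 3.0000e-03, -5.8332e+01,  2.9342e+01,  6.9370e+00, -6.0000e-03,
       -0.0000e+00]), 'tcp_pos': array([0.236, 0.632, 0.23 ]), 'ee_rot': array([ 3.14 , -0.   , -0.358]), 'ft_force': array([-0.276, -0.122, -0.96 ]), 'torque': array([ 0.018, -0.031, -0.025]), 'finger_gap': np.float64(0.997)} 0.0187
scene {'fovy': 45.76476484575288, 'cx': 284.08182181206934, 'cy': 204.01040157513222, 'eye': array([1.41386811, 0.42145587, 0.86988525]), 'rotation': array([0.8649284 , 0.00994982, 1.98278325])}
scene button_top []
scene collar_face [(array([304. , 203.6]), 0.72), (array([235.8, 226.6]), 0.64)]
scene next_hole [(array([304.9, 201.8]), 0.95), (array([228., 234.]), 0.56)]
side {'fovy': 51.71410289491017, 'cx': 279.93823677559845, 'cy': 215.56619425956694, 'eye': array([ 0.56186737, -0.53945054,  0.62096003]), 'rotation': array([ 0.83470207, -0.0039309 , -0.00884539])}
side button_top [(array([280.6, 212.4]), 0.62)]
side collar_face [(array([274.8, 181.3]), 0.56), (array([283. , 282.2]), 0.37)]
side next_hole [(array([276.3, 179.6]), 0.67)]
wrist {'fovy': 68.31250005833984, 'cx': 278.58857341877547, 'cy': 209.4001012602275, 'eye': array([0.30809837, 0.60491365, 0.37396848]), 'rotation': array([-2.99811424e-01,  3.29466927e-04, -1.92845648e+00])}
wrist button_top []
wrist collar_face []
wrist next_hole []
```

View pics/scene0.png

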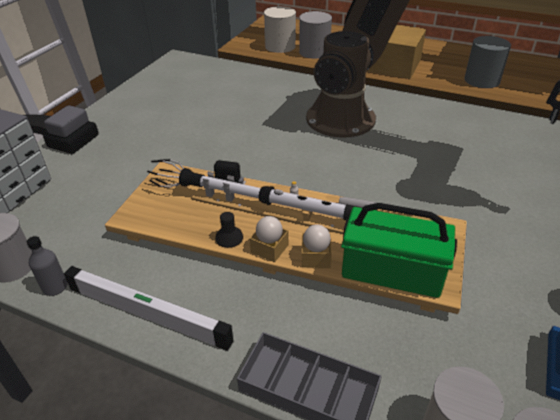

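View pics/side0.png

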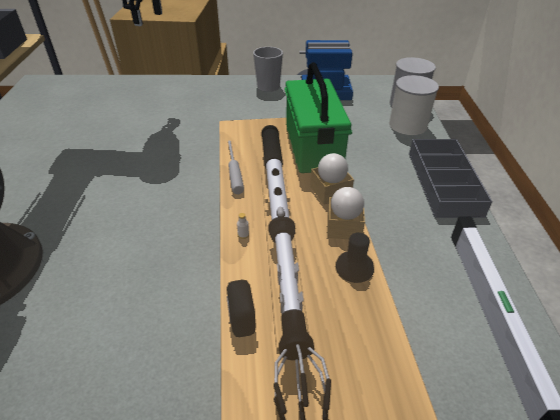

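```bash
cat > h.py <<'E'
import numpy as np
from scipy.spatial.transform import Rotation as Ro
from rig import bot,vision,models
def cloud(n,d,p=None):
    p=p or vision.camera_params(n);f=210/np.tan(np.radians(p["fovy"]/2))
    v,u=np.mgrid[:420,:560].astype(float)
    c=np.stack([(u-p["cx"])/f*d,-(v-p["cy"])/f*d,-d],-1)
    return c@Ro.from_euler("xyz",p["rotation"]).as_matrix().T+p["eye"]
E
python3 - <<'E'
from h import *
from scipy.optimize import least_squares
P={};S=[]
for n in("scene","side"):
    z=np.load(f"pics/{n}0.npz");W=cloud(n,z["d"]);P[n]=W
    g=W[(z["d"]>0)]
    r=models.regions_of("sleeve",n)
    if r:
        m=r[0]["mask"]&(z["d"]>0);w=W[m];print(n,r[0]["p"],m.sum(),w.min(0).round(3),w.max(0).round(3))
        w=w[(w[:,2]>.1)&(w[:,2]<.13)];S.append(w)
    # shelf height check
    for q in [(330,330)] if n=="side" else [(160,220)]: print("shelf pt",W[q[1],q[0]].round(4))
for w in S+[np.vstack(S)]:
    f=lambda a:(np.hypot((w[:,0]-a[0]-a[1]*(w[:,1]-.3))/np.hypot(1,a[1]),w[:,2]-a[2])-.016)
    s=least_squares(f,[np.median(w[:,0]),0,.1],loss="soft_l1",f_scale=.001);print("axis x at y=.3, slope, z",s.x.round(4),np.median(abs(s.fun)))
a=s.x
for n in P:
    W=P[n];x=W[...,0]-a[0]-a[1]*(W[...,1]-.3)
    print(n,"button px",W[212,280].round(4) if n=="side" else "")
    m=(abs(x)<.006)&(W[...,2]>.08)&(W[...,2]<.15)
    y=W[...,1][m];z=W[...,2][m]
    for b in np.arange(.1,.42,.004):
        k=(y>=b)&(y<b+.004)
        if k.any():print(f"{b:.3f}:{z[k].max():.4f}",end=" ")
    print()
for q in("caddy","globe_a","fuse","tape_measure"):
    for n in P:
        for r in models.regions_of(q,n)[:2]:
            w=P[n][r["mask"]];print(q,n,round(r["p"],2),np.percentile(w,3,0).round(3),np.percentile(w,97,0).round(3))
E
```

```text
scene 0.97 1270 [ 0.48  -0.039  0.048] [0.65  0.229 0.167]
shelf pt [ 0.7074 -0.2302  0.0469]
side 0.65 1934 [ 0.531 -0.022  0.051] [0.593 0.314 0.126]
shelf pt [ 0.6438 -0.1676  0.0482]
axis x at y=.3, slope, z [ 0.5499 -0.0831  0.0994] 0.0017692340667428853
axis x at y=.3, slope, z [ 0.5475 -0.0783  0.1022] 0.0017621479584855725
axis x at y=.3, slope, z [ 0.5479 -0.0803  0.1018] 0.0019052921715693154
scene button px 
0.100:0.1146 0.104:0.1164 0.108:0.1177 0.112:0.1171 0.116:0.1176 0.120:0.1160 0.124:0.1154 0.128:0.1176 0.132:0.1177 0.136:0.1162 0.140:0.1175 0.144:0.1159 0.148:0.1164 0.152:0.1151 0.156:0.1183 0.160:0.1162 0.164:0.1154 0.168:0.1155 0.172:0.1146 0.176:0.1156 0.180:0.1159 0.184:0.1162 0.188:0.1158 0.192:0.1162 0.196:0.1187 0.200:0.1193 0.204:0.1183 0.208:0.1187 0.212:0.1197 0.220:0.1181 0.224:0.1174 0.228:0.1158 0.268:0.1171 0.280:0.1165 
side button px [0.5689 0.0197 0.1227]
0.100:0.1164 0.104:0.1172 0.108:0.1172 0.112:0.1174 0.116:0.1179 0.120:0.1175 0.124:0.1165 0.128:0.1167 0.132:0.1177 0.136:0.1180 0.140:0.1182 0.144:0.1169 0.148:0.1179 0.152:0.1175 0.156:0.1178 0
[... 478 characters left out ...]
0 0.308:0.1213 0.312:0.1204 0.316:0.1196 
caddy scene 0.92 [0.606 0.243 0.059] [0.715 0.441 0.231]
caddy side 0.58 [0.591 0.222 0.069] [0.706 0.417 0.231]
globe_a scene 0.85 [0.666 0.03  0.05 ] [0.728 0.095 0.137]
globe_a scene 0.68 [0.656 0.137 0.05 ] [0.717 0.205 0.138]
globe_a side 0.96 [0.658 0.024 0.052] [0.719 0.088 0.139]
globe_a side 0.94 [0.636 0.126 0.056] [0.707 0.185 0.139]
fuse scene 0.54 [0.473 0.027 0.047] [0.513 0.053 0.1  ]
fuse scene 0.28 [ 0.495 -0.172  0.062] [ 0.534 -0.105  0.112]
fuse side 0.81 [0.49  0.027 0.05 ] [0.51  0.043 0.1  ]
tape_measure scene 0.75 [ 0.496 -0.171  0.063] [ 0.533 -0.105  0.112]
tape_measure side 0.86 [ 0.489 -0.184  0.051] [ 0.529 -0.122  0.113]
```

```bash
python3 -m crank '[[[0.88,0.76,-0.1,0,0,0],[0.88,0.76,-0.1,0,0,0],[0.88,0.76,-0.1,0,0,0],[0.88,0.76,-0.1,0,0,0],[0.88,0.76,-0.1,0,0,0],[0.88,0.76,-0.1,0,0,0],[0.88,0.76,-0.1,0,0,0],[0.88,0.76,-0.1,0,0,0]]]' -1
python3 -m crank '[[[0.88,0.76,0,0,0,0],[0.88,0.76,0,0,0,0],[0.88,0.76,0,0,0,0],[0.88,0.76,0,0,0,0],[0.88,0.76,0,0,0,0],[0.88,0.76,0,0,0,0],[0.88,0.76,0,0,0,0],[0.88,0.76,0,0,0,0]]]'
python3 -m crank '[[[0.88,0.76,0,0,0,0],[0.88,0.76,0,0,0,0],[0.88,0.76,0,0,0,0],[0.88,0.76,0,0,0,0],[0.88,0.76,0,0,0,0],[0.88,0.76,0,0,0,0],[0.88,0.76,0,0,0,0],[0.88,0.76,0,0,0,0]]]'
python3 -m crank '[[[0,0,0,0,0,0.8],[0,0,0,0,0,0.8],[0,0,0,0,0,0.8],[0,0,0,0,0,0.8],[0,0,0,0,0,0.8],[0,0,0,0,0,0.8],[0,0,0,0,0,0.8],[0,0,0,0,0,0.8]]]'
python3 -m crank '[[[0,0,0,0,0,1],[0,0,0,0,0,1],[0,0,0,0,0,1],[0,0,0,0,0,1],[0,0,0,0,0,1],[0,0,0,0,0,1],[0,0,0,0,0,0.6],[0,0,0,0,0,0]]]'
python3 - <<'E'
from h import *
import cv2
o=bot.get_obs();print(o["tcp_pos"],o["ee_rot"],o["joint_positions"].round(2))
p=vision.camera_params("wrist");im,d=vision.get_image("wrist");np.savez("pics/w1.npz",im=im,d=d,**p);cv2.imwrite("pics/w1.png",im);print(p)
W=cloud("wrist",d,p)
for q in("button_top","collar_face","next_hole"):
    for r in models.find_in(q,"wrist")[:3]:
        c,w=map(int,r["position"]);print(q,(c,w),round(r["p"],2),W[w,c].round(4))
E
```

```text
t: 1.77
tcp_pos: [0.3485, 0.4269, 0.2517]
ee_rot: [-3.141, -0.0, -0.358]
ft_force: [0.9, 0.1, 0.2]
finger_gap: -0.001
t: 2.43
tcp_pos: [0.4601, 0.2229, 0.2516]
ee_rot: [-3.141, -0.0, -0.358]
ft_force: [0.6, -0.2, 0.4]
finger_gap: 0.001
t: 3.1
tcp_pos: [0.5718, 0.0188, 0.2515]
ee_rot: [-3.141, -0.0, -0.358]
ft_force: [0.5, 0.8, 0.6]
finger_gap: 0.002
t: 3.77
tcp_pos: [0.5713, 0.0202, 0.2514]
ee_rot: [-3.141, -0.0, -0.92]
ft_force: [0.2, -0.2, -0.4]
finger_gap: -0.001
t: 4.43
tcp_pos: [0.5713, 0.0202, 0.2514]
ee_rot: [-3.141, 0.0, -1.495]
ft_force: [-0.8, -0.8, 1.3]
finger_gap: 0.001
[0.57126827 0.0201854  0.2514128 ] [-3.14140698e+00  5.06563972e-05 -1.49469275e+00] [ 0.38  0.18 -0.19  0.   -1.2  -0.3 ]
{'fovy': 68.31250005833984, 'cx': 278.58857341877547, 'cy': 209.4001012602275, 'eye': array([ 0.57802193, -0.05591103,  0.39420735]), 'rotation': array([-3.00496585e-01,  5.51863969e-04, -3.06527626e+00])}
button_top (278, 206) 0.74 [0.5726 0.0246 0.1233]
collar_face (276, 195) 0.81 [0.5751 0.0163 0.1159]
next_hole (282, 194) 0.96 [0.5696 0.0149 0.1161]
```

View pics/w1.png

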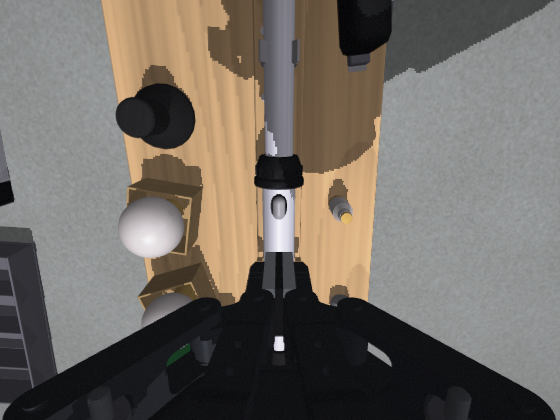

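Run:
```python
from h import *
from scipy.optimize import least_squares
import cv2
z=np.load("pics/w1.npz");im,d=z["im"],z["d"];p={k:z[k] for k in("fovy","cx","cy","eye","rotation")}
p["fovy"]=float(p["fovy"])
W=cloud("wrist",d,p)
for r in range(180,222,2): print(r,W[r,279].round(4),im[r,279], "edge x", )
# sleeve axis from rows 30..150 and 222..245
sel=np.zeros(d.shape,bool);sel[20:150,262:298]=1;sel[222:245,262:298]=1
w=W[sel&(W[...,2]>.1)]
for part in (w,w[w[:,1]>.02]):
    f=lambda a:(np.hypot((part[:,0]-a[0]-a[1]*(part[:,1]-.02))/np.hypot(1,a[1]),part[:,2]-a[2])-.016)
    s=least_squares(f,[.57,-.08,.1],loss="soft_l1",f_scale=.001);print(s.x.round(4),len(part),part.min(0),part.max(0))
# finger tips
m=(W[...,2]>.2)&(W[...,2]<.27)&(d>0)
R=Ro.from_euler("xyz",bot.get_obs()["ee_rot"]).as_matrix();T=(W-bot.get_obs()["tcp_pos"])@R
for h in np.arange(-.03,.003,.004):
    k=m&(T[...,2]>h)&(T[...,2]<h+.004)
    if k.sum()>3:print("tool z",round(h,3),k.sum(),np.percentile(T[k],2,0).round(4),np.percentile(T[k],98,0).round(4))
cv2.imwrite("pics/c1.png",cv2.resize(im[140:290,210:350],None,fx=4,fy=4,interpolation=cv2.INTER_CUBIC))
```

```text
180 [0.5735 0.0006 0.1226] [18 15 15] edge x
182 [0.5734 0.0021 0.1242] [25 22 22] edge x
184 [0.5732 0.004  0.1236] [35 33 31] edge x
186 [0.5731 0.0057 0.1243] [41 39 37] edge x
188 [0.573  0.0073 0.125 ] [43 40 39] edge x
190 [0.5727 0.0113 0.1163] [245 237 237] edge x
192 [0.5725 0.0133 0.1158] [245 238 238] edge x
194 [0.5724 0.0149 0.1169] [29 28 29] edge x
196 [0.5722 0.017  0.116 ] [42 39 39] edge x
198 [0.5722 0.0177 0.1205] [93 88 89] edge x
200 [0.572  0.0194 0.1215] [132 127 128] edge x
202 [0.5719 0.0209 0.1229] [165 157 160] edge x
204 [0.5718 0.0226 0.1235] [195 185 188] edge x
206 [0.5716 0.0246 0.123 ] [196 186 191] edge x
208 [0.5715 0.0268 0.1222] [196 187 190] edge x
210 [0.5714 0.0283 0.1233] [196 187 191] edge x
212 [0.5712 0.0306 0.1223] [196 187 191] edge x
214 [0.571  0.0323 0.123 ] [197 188 192] edge x
216 [0.5709 0.034  0.1238] [185 176 180] edge x
218 [0.5707 0.0366 0.1219] [177 168 170] edge x
220 [0.5704 0.0405 0.1162] [246 240 240] edge x
[ 0.5726 -0.0734  0.0974] 4740 [ 0.553835   -0.13012196  0.10000668] [0.59685011 0.07180382 0.39420735]
[ 0.5724 -0.0684  0.1003] 720 [0.553835   0.04194211 0.1004044 ] [0.58575735 0.07180382 0.11785311]
tool z -0.022 40 [ 0.0076 -0.014  -0.0186] [ 0.0123  0.0105 -0.018 ]
tool z -0.018 247 [ 0.0072 -0.0141 -0.0179] [ 0.0123  0.012  -0.0142]
tool z -0.014 214 [ 0.0073 -0.0139 -0.0138] [ 0.0123  0.0119 -0.01  ]
tool z -0.01 171 [ 0.0072 -0.0128 -0.0099] [ 0.0124  0.0108 -0.0061]
tool z -0.006 41 [ 0.0111 -0.0076 -0.0059] [ 0.0123  0.0056 -0.0037]
```

View pics/c1.png

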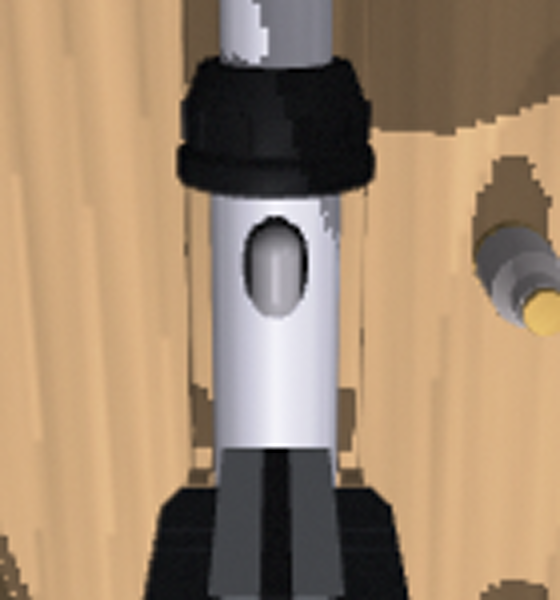

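```bash
python3 -m crank '[[[-0.13,0,0.6,0,0,0],[0,0,0.7,0,0,0],[0,0,0.7,0,0,0],[0,0,0.7,0,0,0],[0,0,0.7,0,0,0],[0,0,0.6,0,0,0],[0,0,0.4,0,0,0],[0,0,0,0,0,0]]]'
python3 - <<'E'
from h import *
import cv2
from scipy.ndimage import zoom
a=[]
for n,c in(("wrist",(150,210)),("side",(160,210))):
    p=vision.camera_params(n);im,d=vision.get_image(n);np.savez(f"pics/{n}2.npz",im=im,d=d,**p)
    a.append(cv2.resize(im[c[0]:c[0]+150,c[1]:c[1]+140],(400,428),interpolation=cv2.INTER_CUBIC))
cv2.imwrite("pics/c2.png",np.hstack(a))
E
```

```text
t: 5.3
tcp_pos: [0.5698, 0.0231, 0.1391]
ee_rot: [3.138, -0.001, -1.492]
ft_force: [-0.2, -0.7, 0.1]
finger_gap: -0.003
```

View pics/c2.png

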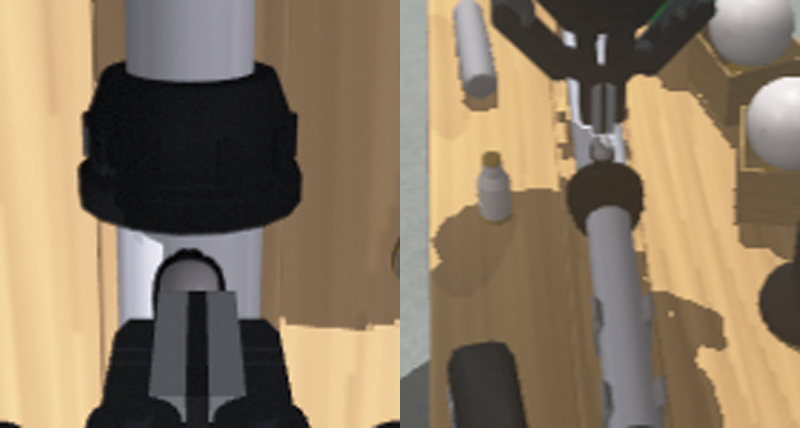

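Run:
```python
from h import *
z=np.load("pics/wrist2.npz");im,d=z["im"],z["d"]
f=210/np.tan(np.radians(float(z["fovy"])/2));R=Ro.from_euler("xyz",z["rotation"]).as_matrix()
def hit(u,v,h):
    r=R@np.array([(u-z["cx"])/f,-(v-z["cy"])/f,-1.]);return (z["eye"]+r*(h-z["eye"][2])/r[2]).round(4)
o=bot.get_obs();print(o["tcp_pos"],z["eye"])
print("cam in tool",(z["eye"]-o["tcp_pos"])@Ro.from_euler("xyz",o["ee_rot"]).as_matrix())
g=im.astype(int).sum(2)
for c in(268,278,290):print(c,g[222:258,c].tolist())
print("tip",hit(278.6,251.5,.1391),"collar",hit(278.6,231.5,.124),"btn end@0.118",hit(278.6,239.5,.118))
W=cloud("wrist",d,{k:(float(z[k]) if k=="fovy" else z[k]) for k in("fovy","cx","cy","eye","rotation")})
for r in range(224,258,2):print(r,W[r,270].round(4))
```

```text
[0.57128789 0.02341804 0.14160872] [ 0.57726851 -0.05282418  0.28197509]
cam in tool [ 7.65242119e-02  7.37320109e-05 -1.40340302e-01]
268 [55, 61, 60, 53, 53, 56, 62, 49, 52, 111, 316, 394, 393, 393, 394, 398, 397, 384, 218, 21, 15, 94, 202, 218, 225, 224, 232, 236, 239, 240, 243, 258, 259, 261, 256, 260]
278 [58, 59, 58, 59, 60, 57, 53, 52, 58, 100, 284, 443, 443, 441, 422, 140, 24, 17, 56, 184, 271, 286, 296, 310, 315, 324, 331, 336, 344, 335, 62, 62, 56, 67, 66, 60]
290 [66, 57, 61, 65, 53, 54, 57, 53, 74, 225, 466, 468, 468, 470, 469, 467, 467, 465, 466, 468, 466, 467, 468, 467, 471, 467, 466, 468, 463, 449, 246, 262, 258, 258, 256, 258]
tip [0.5716 0.0133 0.1391] collar [0.5719 0.0084 0.124 ] btn end@0.118 [0.5713 0.0156 0.118 ]
224 [0.5769 0.0045 0.1237]
226 [0.5768 0.0056 0.124 ]
228 [0.5767 0.0068 0.1239]
230 [0.5766 0.0079 0.1239]
232 [0.5765 0.0121 0.1164]
234 [0.5764 0.0134 0.116 ]
236 [0.5763 0.0151 0.1149]
238 [0.5763 0.0157 0.1165]
240 [0.5762 0.0173 0.1157]
242 [0.5761 0.0182 0.1164]
244 [0.576  0.0181 0.1195]
246 [0.5759 0.0192 0.1198]
248 [0.5759 0.02   0.1208]
250 [0.5758 0.0212 0.1209]
252 [0.5759 0.0115 0.1442]
254 [0.5758 0.0128 0.1438]
256 [0.5758 0.0116 0.1485]
```

```bash
python3 -m crank '[[[0,0,0.3,0,0,0],[0,0,0.3,0,0,0],[0,0,0.2,0,0,0],[0,0,0.1,0,0,0],[0,0,0.1,0,0,0],[0,0,0,0,0,0],[0,0,0,0,0,0],[0,0,0,0,0,0]]]'
python3 - <<'E'
from h import *
import cv2
o=bot.get_obs();print(o["tcp_pos"],o["ft_force"])
im,d=vision.get_image("wrist");cv2.imwrite("pics/c3.png",cv2.resize(im[180:300,200:360],None,fx=3,fy=3,interpolation=cv2.INTER_CUBIC))
o=bot.get_obs();print(o["tcp_pos"],o["ft_force"])
E
```

```text
t: 6.07
tcp_pos: [0.5713, 0.0236, 0.1169]
ee_rot: [-3.141, 0.0, -1.492]
ft_force: [-1.8, 1.2, 5.9]
finger_gap: -0.001
[0.57130021 0.02355979 0.11691487] [-1.78780214  1.2285479   5.89543114]
[0.57129129 0.02353709 0.11694381] [-1.1221738   2.42232665  5.20645984]
```

View pics/c3.png

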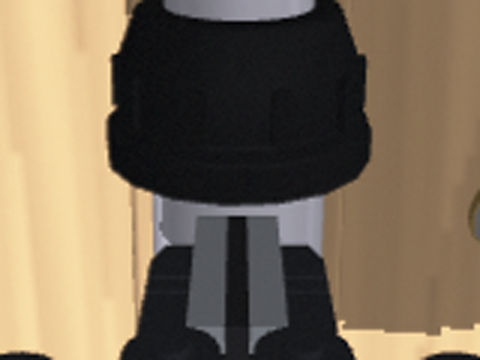

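```bash
python3 -m crank '[[[0,0,0.02,0,0,0],[0,0,0,0,0,0],[0.05,0,0,0,0,0],[0.05,0,0,0,0,0],[0.04,0,0,0,0,0],[0.03,0,0,0,0,0],[0.03,0,0,0,0,0],[0,0,0,0,0,0]]]'
```

```text
t: 6.78
tcp_pos: [0.5722, 0.0196, 0.1166]
ee_rot: [-3.139, 0.001, -1.492]
ft_force: [-2.3, 5.3, 5.4]
finger_gap: -0.002
```

```bash
python3 -m crank '[[[0.06,0,0,0,0,0],[0.06,0,0,0,0,0],[0.06,0,0,0,0,0],[0.06,0,0,0,0,0],[0.06,0,0,0,0,0],[0.06,0,0,0,0,0],[0.06,0,0,0,0,0],[0,0,0,0,0,0]]]'
python3 - <<'E'
from h import *
import cv2
o=bot.get_obs();print(o["tcp_pos"],o["ft_force"])
im,d=vision.get_image("wrist");im2,_=vision.get_image("side")
cv2.imwrite("pics/c4.png",np.hstack([cv2.resize(im[150:300,200:350],(450,450),interpolation=cv2.INTER_CUBIC),cv2.resize(im2[170:270,240:315],(338,450),interpolation=cv2.INTER_CUBIC)]))
E
```

```text
t: 7.45
tcp_pos: [0.573, 0.0089, 0.1164]
ee_rot: [-3.14, 0.001, -1.492]
ft_force: [0.8, 4.3, 4.0]
finger_gap: -0.001
[0.57303038 0.0088576  0.11641559] [0.77293325 4.2530585  3.95569082]
```

View pics/c4.png

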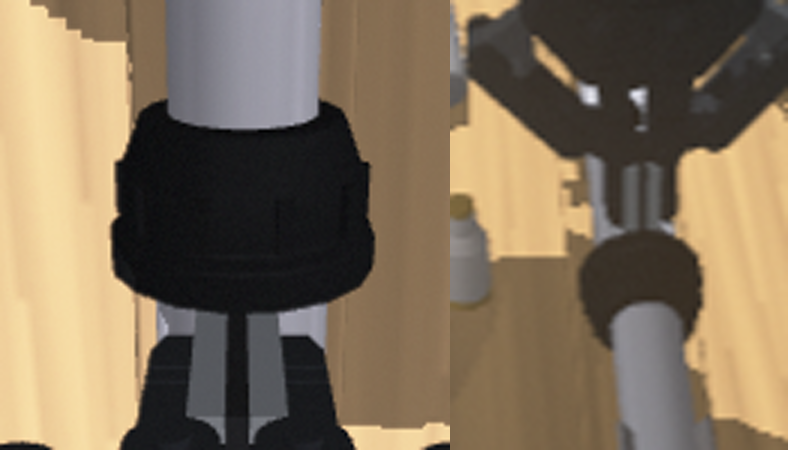

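```bash
python3 -m crank '[[[0.1,0,0,0,0,0],[0.2,0,0,0,0,0],[0.25,0,0,0,0,0],[0.25,0,0,0,0,0],[0.25,0,0,0,0,0],[0.25,0,0,0,0,0],[0.25,0,0,0,0,0],[0.1,0,0,0,0,0]]]'
python3 -m crank '[[[0.03,0,0,0,0,0],[0.03,0,0,0,0,0],[0.03,0,0,0,0,0],[0.02,0,0,0,0,0],[0,0,0,0,0,0],[0,0,0,0,0,0],[0,0,0,0,0,0],[0,0,0,0,0,0]]]'
python3 - <<'E'
from h import *
import cv2
o=bot.get_obs();print(o["tcp_pos"],o["ft_force"])
for n in("wrist","side","scene"):
    p=vision.camera_params(n);im,d=vision.get_image(n);np.savez(f"pics/{n}5.npz",im=im,d=d,**p)
    for r in models.find_in("button_top",n)[:2]:
        c,w=map(int,r["position"]);print(n,(c,w),round(r["p"],2),cloud(n,d,p)[w,c].round(4))
E
```

```text
t: 8.22
tcp_pos: [0.5759, -0.0333, 0.1161]
ee_rot: [-3.141, 0.0, -1.492]
ft_force: [2.4, 1.4, 2.8]
finger_gap: -0.004
t: 8.88
tcp_pos: [0.5758, -0.0357, 0.116]
ee_rot: [-3.141, -0.0, -1.492]
ft_force: [-0.3, 1.8, 4.7]
finger_gap: 0.002
[ 0.5758305  -0.03572928  0.11601517] [-0.31256298  1.81609487  4.73643145]
wrist (280, 361) 0.55 [0.5718 0.0179 0.1208]
scene (297, 200) 0.39 [0.5752 0.0802 0.1106]
scene (268, 240) 0.19 [0.7219 0.0726 0.1078]
```

```bash
python3 -m crank '[[[0.03,0,0,0,0,0],[0.03,0,0,0,0,0],[0.03,0,0,0,0,0],[0.03,0,0,0,0,0],[0.03,0,0,0,0,0],[0.02,0,0,0,0,0],[0,0,0,0,0,0],[0,0,0,0,0,0]]]'
python3 - <<'E'
from h import *
import cv2
o=bot.get_obs();print(o["tcp_pos"],o["ft_force"])
a=[]
for n,b in(("wrist",(200,420,180,380)),("side",(150,270,230,340)),("scene",(150,240,240,330))):
    p=vision.camera_params(n);im,d=vision.get_image(n);np.savez(f"pics/{n}6.npz",im=im,d=d,**p)
    for r in models.find_in("button_top",n)[:2]:
        c,w=map(int,r["position"]);print(n,(c,w),round(r["p"],2),cloud(n,d,p)[w,c].round(4))
    k=im[b[0]:b[1],b[2]:b[3]];s=400/k.shape[0];a.append(cv2.resize(k,(min(int(k.shape[1]*s),400),400)))
    if n=="wrist":a.pop()
cv2.imwrite("pics/c6.png",np.hstack(a))
E
```

```text
t: 9.85
tcp_pos: [0.5762, -0.0396, 0.116]
ee_rot: [-3.141, 0.0, -1.492]
ft_force: [-0.3, 4.0, 5.8]
finger_gap: -0.001
[ 0.57617424 -0.0396049   0.11604361] [-0.31274156  4.03216073  5.76805766]
wrist (279, 126) 0.6 [ 0.5826 -0.1103  0.1128]
wrist (281, 361) 0.38 [0.5713 0.0171 0.1175]
```

View pics/c6.png

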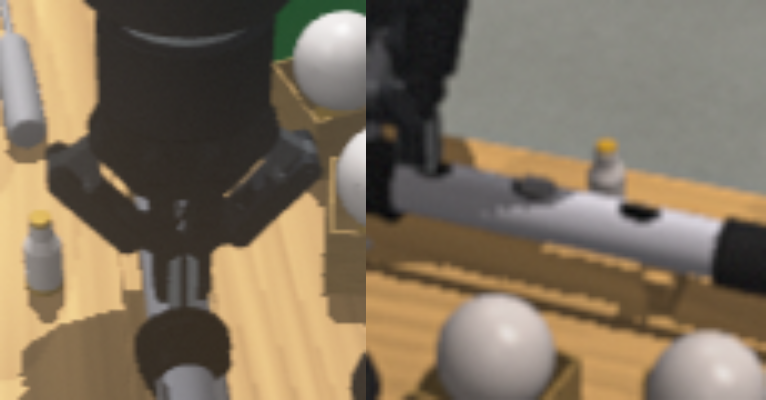

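```bash
python3 -m crank '[[[-0.04,0,-0.02,0,0,0],[0,0,-0.2,0,0,0],[0,0,-0.5,0,0,0],[0,0,-0.9,0,0,0],[0,0,-0.9,0,0,0],[0,0,-0.9,0,0,0],[0,0,-0.9,0,0,0],[0,0,-0.5,0,0,0]]]'
python3 -m crank '[[[0.4,0,0,0,0,0],[0.8,0,0,0,0,0],[0.8,0,0,0,0,0],[0.5,0,0,0,0,0],[0,0,0,0,0,0],[0,0,0,0,0,0],[0,0,0,0,0,0],[0,0,0,0,0,0]]]'
python3 - <<'E'
from h import *
import cv2
o=bot.get_obs();print(o["tcp_pos"],o["ft_force"])
a=[]
for n,b in(("wrist",(150,350,180,380)),("scene",(150,240,240,330))):
    p=vision.camera_params(n);im,d=vision.get_image(n);np.savez(f"pics/{n}7.npz",im=im,d=d,**p)
    W=cloud(n,d,p)
    for q in("button_top","collar_face"):
      for r in models.find_in(q,n)[:2]:
        c,w=map(int,r["position"]);print(n,q,(c,w),round(r["p"],2),W[w,c].round(4))
    k=im[b[0]:b[1],b[2]:b[3]];a.append(cv2.resize(k,(400,400),interpolation=cv2.INTER_CUBIC))
    x=W[...,0]-.571+.075*(W[...,1]-.0275);m=(abs(x)<.004)&(W[...,2]>.09)&(W[...,2]<.14)&(d>0);y=W[...,1][m];z=W[...,2][m]
    print(n,[(round(t,3),round(float(np.median(z[(y>=t)&(y<t+.004)])),4)) for t in np.arange(-.09,.07,.004) if ((y>=t)&(y<t+.004)).sum()>2])
cv2.imwrite("pics/c7.png",np.hstack(a))
E
```

```text
t: 10.82
tcp_pos: [0.5761, -0.0394, 0.2388]
ee_rot: [-3.14, -0.0, -1.492]
ft_force: [0.4, 0.1, 0.2]
finger_gap: 0.001
t: 11.48
tcp_pos: [0.5807, -0.101, 0.236]
ee_rot: [3.141, 0.0, -1.492]
ft_force: [0.0, 0.4, -0.7]
finger_gap: -0.002
[ 0.58067318 -0.10101794  0.23600494] [ 0.01576951  0.36446365 -0.7385194 ]
wrist collar_face (277, 238) 0.77 [ 0.5807 -0.0705  0.1209]
wrist [(np.float64(-0.09), 0.1131), (np.float64(-0.086), 0.1134), (np.float64(-0.082), 0.1165), (np.float64(-0.078), 0.1195), (np.float64(-0.074), 0.1209), (np.float64(-0.07), 0.1215), (np.float64(-0.066), 0.1211), (np.float64(-0.062), 0.1225), (np.float64(0.03), 0.1241), (np.float64(0.034), 0.1223), (np.float64(0.038), 0.1164), (np.float64(0.042), 0.1162), (np.float64(0.046), 0.1162), (np.float64(0.05), 0.116), (np.float64(0.054), 0.116), (np.float64(0.058), 0.1161), (np.float64(0.062), 0.116), (np.float64(0.066), 0.1162)]
scene button_top (235, 228) 0.36 [ 0.694  -0.0254  0.0835]
scene button_top (399, 250) 0.33 [0.7037 0.348  0.1701]
scene [(np.float64(-0.09), 0.1112), (np.float64(-0.086), 0.1114), (np.float64(-0.07), 0.1198), (np.float64(-0.066), 0.1182), (np.float64(-0.054), 0.1214), (np.float64(-0.05), 0.1192), (np.float64(-0.046), 0.1138), (np.float64(-0.042), 0.1154), (np.float64(-0.038), 0.1146), (np.float64(-0.034), 0.1152), (np.float64(-0.03), 0.1147), (np.float64(-0.022), 0.1147), (np.float64(-0.014), 0.1146), (np.float64(-0.01), 0.1143), (np.float64(-0.006), 0.1148), (np.float64(0.002), 0.1149), (np.float64(0.006), 0.1145), (np.float64(0.01), 0.1154), (np.float64(0.014), 0.1146), (np.float64(0.022), 0.1202), (np.float64(0.026), 0.1204), (np.float64(0.03), 0.1208), (np.float64(0.034), 0.117), (np.float64(0.038), 0.1177), (np.float64(0.05), 0.1148), (np.float64(0.054), 0.114), (np.float64(0.062), 0.1143), (np.float64(0.066), 0.1128)]
```

View pics/c7.png

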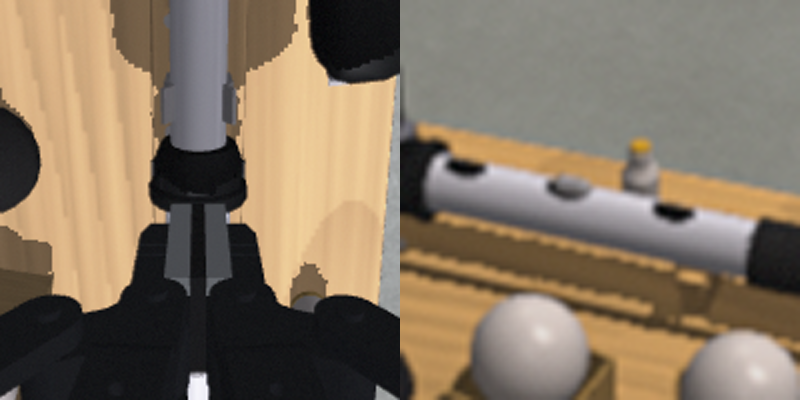

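Run:
```python
from h import *
o=bot.get_obs();print(o["t"],o["dq"].round(3),o["ft_force"].round(1));print(bot.hand_in())
```

```text
11.7833 [-0.002 -0.001  0.001  0.001 -0.001  0.   ] [0.4 0.2 0.7]
the job is handed in; nothing more can be done
None
```

The pole is one hole shorter, and the job was handed in at 11.8 s of the 32 s allowed.

**What I did:** With the fingers shut, I pressed the spring button down until it was about flush, at about 6 N. I held it there while the same fingertips pushed the collar towards the changer head. At the end-of-move readings the force along the pole stayed below about 5.5 N. I pushed the sleeve on to about 60 mm of travel, then backed off, lifted clear and moved away.

**Last checks:**
- **Button:** The scene picture shows it standing up in the next hole. The wrist camera's depth puts its top at about 0.123 m, which is the released height, with the sleeve's crown at 0.116 m. The scene camera read both about 2 to 3 mm lower, within its calibration, and the step between them agrees.
- **Pole:** The crown height is unchanged, so it is still lying in its clips.
- **Other things on the shelf:** The fuse and globes look undisturbed in the last pictures. I did not measure the other bystanders again, but the arm passed well clear of them.
- **Arm:** It is at rest with the TCP at 0.236 m, and the force reading is about zero.

The trained finder did not recognise the button in the last pictures: it gave nothing in the wrist picture and only low-confidence wrong spots in the scene picture. The button result therefore rests on the depth readings and on what I saw in the picture.

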